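# Shut a sample tube and show its label to the inspection camera

## Robot

A 7-joint arm with a two-finger parallel gripper is mounted at the origin on a cart in front of the work surface, level with it; the furniture and walls round the work are solid. World frame = base frame: x ahead of the robot, y to its left, z up, the work surface at z = 0. Lengths are in m, angles in rad, forces in N, time in s.
With the tool pointing down it reaches from about 0.4 to 0.85 m from the base axis. Payload 6.9 kg.
Tool frame: the origin (TCP) lies between the finger pads; the fingertips stand 19 mm ahead of it and the grasp point (between the pads) is the TCP; z points along the fingers, y is the line along which they close (so a half turn about z gives the same grasp; the last joint's range is limited). The gripper opens to 85 mm and grips with 20 to 120 N. Pads are 22 mm wide; open, the fingers measure 114 mm over their backs; the gripper's body (76 mm by 85 mm) begins 54 mm behind the grasp point. The pads swing forward as they close: fully open they stand 13 mm farther back than shut.
Start: joints at [-1.067, 0.507, -0.238, 1.5, 0.126, 1.149, -0.155], TCP at [0.243, 0.576, 0.25] pointing down, gripper open.
Joint ranges: [-3.08, 3.08], [-0.24, 2.05], [-1.43, 1.35], [0, 2.5], [-1.52, 4.66], [0.17, 1.96], [-2.89, 2.89]. Speed limits (rad/s): [2.39, 2.39, 3.14, 3.14, 3.14, 3.14, 3.14].

## Interface

Orientations are given as a unit quaternion [x, y, z, w].
In Python, from station import * gives the robot as it stands. The module is installed in compiled form; this text tells all that it offers.
- The arm moves only by the shell command python3 -m pendant 'ROWS' [FORCE]. ROWS is JSON, one flat list of numbers, 5 for each row, row after row: the gripper's target within -1 to 1 (shut at 1, half-way at 0, fully open at -1), then the shift along the tool's x, y, z in cm, then the turn about the tool's z in rad. In form: [grip, x, y, z, yaw, grip, x, y, z, yaw, ...]. A call has 1 to 5 rows; each row shifts and turns the commanded pose from where the row before left it, along the tool's axes as they then stand; what a row does not reach is not made up. A row lasts 1/8 s, in which the tool goes at most 62.5 mm and 10.7 degrees, less where a joint would pass 70% of its speed; a pose out of reach is approached as far as the arm can. A call with a gripper value outside its range is refused whole. The fingers move at their own pace and stop on an object; FORCE is the grip in N (left out, the last holds). Time passes only in rows, so rows that do not move let the fingers close. It gives the time, the measured TCP pose, the force, the opening and the grip force at its end, in the units of the state.
- state(): the state, without advancing time (a new reading comes with each control period).
- read_camera(name): name is "scene" or "top" or "wrist"; returns the picture (400x640x3 uint8, red, green, blue); there is no depth.
- calibration(name): a dict with "camera_matrix" (3x3 intrinsics, pixels), "world_to_cam" (4x4, takes a point from world to camera coordinates). Camera axes: x right, y down, z forward; pixel columns grow to the right and rows downward; lengths in m; the calibration is good to about 2 mm. A picture is of the moment at which its call begins: read the wrist's pose just before it. calibration takes no time and is no camera call; for the wrist camera it gives the pose at the moment of the call.
- close_job(): hands the job in; it is judged then, once.
Trained networks look in the newest picture that a camera, given by its name, has taken for a name from the list of things; names that differ only in an ending like _2 or _b are one class to them, and where a whole thing is asked for, a point or a joint stands for the part that bears it (a point fixed in the world has none). Each returns a list of dicts, best first, with "conf" (0 to 1); they miss things now and then, are a little off and sometimes report something else, mostly with a low value. They report only what shows in the picture. A call takes as long as a camera call. They do not tell look-alikes from the thing itself.
- look_for(camera, query): "box" ([centre column, centre row, width, height] in pixels, round what is visible of it).
- silhouettes(camera, query): "pixels" (400x640 bool, what is visible of it) and "box" ([centre column, centre row, width, height] in pixels, round what is visible of it).
- spot_point(camera, query): "position" ([column, row] in pixels: a listed point, or the origin of a listed thing).
The state is a dict: "t": time; "joint_positions": joint angles; "joint_velocities": joint speeds; "tau": joint torques, N m; "tcp_pos": TCP position; "tool_rot": TCP orientation; "contact_force": force on the tool from outside, world axes, zero at the start; "torque": the same for the moment, N m; "grip_width": finger opening in m; "grip_force": force on a finger pad.
Only numpy, scipy, OpenCV 4.12 (cv2) and the standard library are available. Lean on these libraries where they do the work, as an engineer would, in place of code of your own. Each camera call takes 0.05 s, during which the arm holds its last target. There are 200 camera calls.

## Task

One of the three sample tubes in the grey rack has its flip cap standing open: press that cap fully shut while the tube stands in the rack, then lift this tube out and show it to the inspection camera. Hold it still and upright straight above the white ring on the camera's foot plate, with the middle of its white label level with the lens (within about 1 cm) and the label turned to face squarely into the lens; the program finishes while the gripper is still holding it there. Leave the other two tubes in the rack and do not bump the camera.

Things in the scene. Friction and masses are not known exactly. Their poses are not given: they have to be found in the camera images.
- open_tube: The tube: amber, 27 mm diameter, body 88 tall (94 with cap shut), 45 g, loose in a rack hole (leans 3 deg), underside 8 above the table, top 52 of body clear of the rack. Origin: centre of underside, z up. -x is its front: white label (20 high, 25 wide, centred at z = 50) and cap lip; hinge at +x. Grip the body along its y, clear of lip and hinge; the cap is narrower than the body there.
- label_mid (a point): Point on the axis of the tube to present, 50 mm above its underside, at the height of the middle of its label; axes as the tube's.
- cap (a joint): Angle of the open tube's white flip cap: 0 shut (firm stop), grows as the lip rises; starts 0.6 to 1.15, limit 1.9. Hinge line along the tube's y at x = +15, z = 88 mm in the tube's frame. Disc 25 diameter, 6 thick, plus lip 13 wide, 3 thick, tip 37 from the hinge. Stiff, stays where left; takes 1 to 4 N at the lip; if wide open sweep the lip towards the tube's -x as it goes down. Shut, its top is at z = 94.
- cap_lip (a point): Tip of the lip of the open cap, 37 mm from the hinge; it moves with the cap.
- rack: Grey rack fixed to the table, 56 x 216 x 44 mm high (end flanges to 248 long). Origin: centre of its underside, z up. Three round blind holes, 29 diameter, 36 deep, in a row along its y at y = -75, 0, +75. The open tube may stand in any of them; the tubes' fronts (-x) face along the rack's -x to within 0.25 rad.
- shut_tube_1: Bystander tube in the rack, same shape as the tube to present (27 mm diameter, 94 tall) with its cap shut; origin at the centre of its underside. Stays in the rack.
- shut_tube_2: The second bystander tube with its cap shut, as the first. Stays in the rack.
- camera_stand: Inspection camera fixed to the table. Origin on the table under the centre of the white ring (40 mm diameter) on its dark foot plate; z up; +x from the ring to the camera. Foot plate 6 thick, 90 wide, x = -40 to 195; post 16 diameter at x = 170, 202 high; grey housing 50 wide, 46 high, x = 132 to 194, centred at z = 170.
- lens (a point): Centre of the lens's front: x = 110 mm, z = 170 mm in the camera stand's frame; it looks along the stand's -x, level.
- view_point (a point): Where label_mid belongs: 110 mm in front of the lens, 170 mm above the table and right above the centre of the white ring; axes as the camera stand's (+x towards the lens).
Things that resemble listed ones, but are neither listed nor needed, are in the scene too. What is shaped like the open_tube but blue or yellow is not meant.

How it is judged:
On the way, in this order (a step that is already met when the one before it is completed fails the run):
1. the open cap is pressed fully shut while its tube stands in the rack (value of joint cap below 0.1 rad and distance of open_tube from where it was at the start of the episode below 0.015 m), for 0.2 s.
2. the tube is out of the rack in the gripper (height (world z) of open_tube above 0.05 m and contact force between the fingers and open_tube above 0.5 N), for 0.1 s.
At the end, for the whole second after the job is handed in: Held still in the air by the fingers alone: cap shut (< 0.1 rad), upright within 0.15 rad, label_mid within 15 mm of view_point sideways and 15 mm in height, label facing the lens to about 20 degrees (lens within 38 mm of the tube's x axis); other two tubes in the rack within 20 mm (value of joint cap below 0.1 rad and horizontal distance between label_mid and view_point below 0.015 m and z of label_mid in the frame of view_point between -0.015 and 0.015 m and angle between open_tube's own z axis and vertical below 0.15 rad and y of lens in the frame of open_tube between -0.038 and 0.038 m and x of lens in the frame of open_tube below -0.07 m and contact force between the fingers and open_tube above 0.5 N and contact force between open_tube and camera_stand below 0.2 N and contact force between open_tube and rack below 0.2 N and linear speed of open_tube below 0.02 m/s and angular speed of open_tube below 0.2 rad/s and distance of each of shut_tube_1, shut_tube_2 from where it was at the start of the episode below 0.02 m and angle between each of shut_tube_1, shut_tube_2's own z axis and vertical below 0.2 rad); the arm keeps its last pose, push and grip.
It fails at once if one of the other two tubes is taken out or shoved (distance of any of shut_tube_1, shut_tube_2 from where it was at the start of the episode above 0.03 m).
It fails at once if the camera is bumped (contact force between any of the arm, the fingers, open_tube and camera_stand above 5 N).
It also fails if it takes over 48 s, if anything falls off the work surface, if the arm or the gripper's body presses on something with over 40 N, if the wrist force passes 120 N, or if a joint passes its speed limit or range.

## Working session

There is one attempt and no reset: what is moved stays moved. The work goes in short steps, Python scripts to look and compute and a shell command to move; the robot and the scene stay as the last step left them, time stands still between calls to the robot, and variables do not carry over. Pictures are saved under pics/ and viewed, at most 10 in all, crops included, and the job is handed in when it is done.

```bash
mkdir -p pics; cat > h.py <<'E'
from station import *
import numpy as np, cv2
from scipy.spatial.transform import Rotation as R
def ray(cam,px,cal=None):
    c=cal or calibration(cam); K=np.array(c["camera_matrix"]);T=np.array(c["world_to_cam"])
    d=T[:3,:3].T@np.linalg.solve(K,[px[0],px[1],1.]); o=-T[:3,:3].T@T[:3,3]
    return o,d/np.linalg.norm(d)
def atz(cam,px,z,cal=None):
    o,d=ray(cam,px,cal); return o+d*(z-o[2])/d[2]
def proj(cam,p,cal=None):
    c=cal or calibration(cam); K=np.array(c["camera_matrix"]);T=np.array(c["world_to_cam"])
    q=K@(T[:3,:3]@np.array(p)+T[:3,3]); return q[:2]/q[2]
def tri(r):
    A=sum(np.eye(3)-np.outer(d,d) for o,d in r); b=sum((np.eye(3)-np.outer(d,d))@o for o,d in r)
    return np.linalg.solve(A,b)
def save(n,im): cv2.imwrite("pics/"+n+".png",im[:,:,::-1])
E
python3 - <<'E'
from h import *
np.set_printoptions(precision=3,suppress=True)
s=state();print(s["t"],s["tcp_pos"],s["tool_rot"],s["grip_width"])
ims=[read_camera(c) for c in("scene","top")]
for c,i in zip(("scene","top"),ims): save(c+"0",i)
for c in("scene","top"):
    print(c,"pos",ray(c,(320,200)))
    for q in("open_tube","cap_lip","label_mid","rack","shut_tube_1","camera_stand","lens","view_point"):
        for r in spot_point(c,q)[:4]: print(c,q,np.round(r["position"],1),round(r["conf"],2))
print(state()["t"])
E
```

```text
0.0 [0.243 0.575 0.249] [ 0.198  0.98  -0.001 -0.   ] 0.08547784381915374
scene pos (array([-0.08 , -0.67 ,  0.644]), array([ 0.578,  0.657, -0.485]))
scene open_tube [386.2 242.6] 0.76
scene open_tube [318.8 231. ] 0.68
scene open_tube [361.2 264.9] 0.52
scene cap_lip [321.4 211.4] 0.62
scene cap_lip [355.6 223.6] 0.54
scene cap_lip [394.1 211.4] 0.41
scene label_mid [386.  225.2] 0.79
scene label_mid [315.7 221.1] 0.77
scene rack [361.8 264.6] 0.92
scene rack [358.6 248. ] 0.19
scene shut_tube_1 [377.1 284.4] 0.78
scene shut_tube_1 [350.6 246.4] 0.61
scene camera_stand [268.5 228.9] 0.98
scene lens [220.7 170.5] 0.77
top pos (array([0.401, 0.03 , 1.085]), array([ 0.1  ,  0.027, -0.995]))
top open_tube [396.2 187.4] 0.78
top open_tube [318.4 181.8] 0.56
top cap_lip [398.5 187.3] 0.6
top cap_lip [387.7 124.6] 0.58
top cap_lip [330.1 180. ] 0.48
top label_mid [379.7 129.7] 0.82
top label_mid [322.  183.7] 0.72
top label_mid [398.1 187.8] 0.64
top rack [393.  189.6] 0.85
top shut_tube_1 [367.3 177.3] 0.75
top shut_tube_1 [427.1 199.4] 0.69
top camera_stand [268.6 218. ] 0.73
top lens [212.9 246.3] 0.76
top view_point [260.6 210.2] 0.64
top view_point [398.3 185.1] 0.55
0.9
```

View pics/scene0.png

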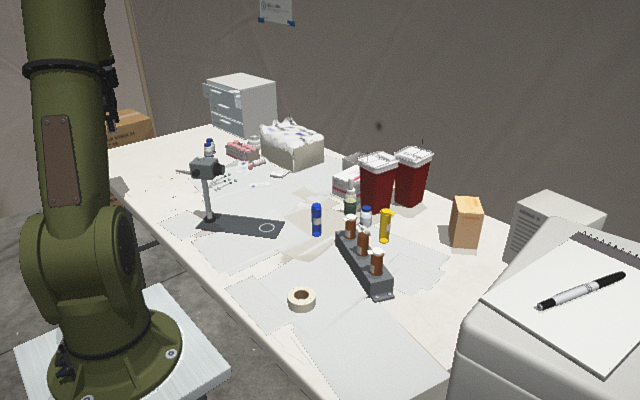

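View pics/top0.png

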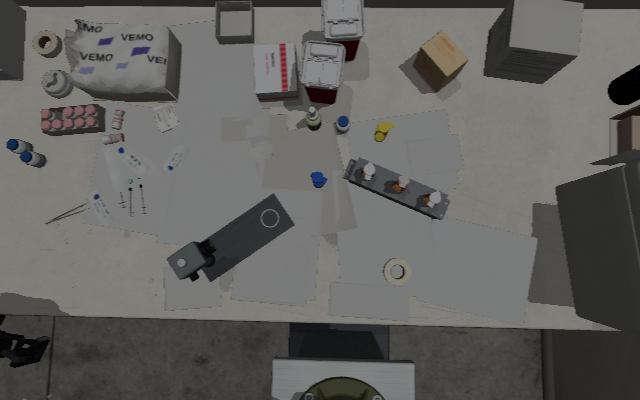

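Top view: rack from (345,165) to (448,212) with three amber tubes; ring at (270,218) and camera housing at (190,260). Blue (318,180) and yellow (383,130) tubes are decoys. Next I'll crop to find the open cap.

```bash
python3 - <<'E'
from h import *
np.set_printoptions(precision=3,suppress=True)
a=cv2.imread("pics/scene0.png")[200:310,310:420]; b=cv2.imread("pics/top0.png")[145:225,335:455]
a=cv2.resize(a,(400,400),interpolation=cv2.INTER_CUBIC); b=cv2.resize(b,(390,260),interpolation=cv2.INTER_CUBIC)
b=cv2.copyMakeBorder(b,0,140,0,0,cv2.BORDER_CONSTANT); cv2.imwrite("pics/crop0.png",cv2.convertScaleAbs(np.hstack([a,b]),alpha=1.6))
print("ring",atz("top",(270,218),.006),"hous", atz("top",(207,245),.18))
for p in[(348,172),(443,207)]: print("rack end",atz("top",p,.044))
for p in[(368,172),(401,185),(432,199)]: print("tube",atz("top",p,.1))
print(proj("top",(0,0,0)))
E
```

```text
ring [0.466 0.175 0.006] hous [0.401 0.272 0.18 ]
rack end [ 0.571 -0.003  0.044]
rack end [ 0.496 -0.214  0.044]
tube [ 0.562 -0.044  0.1  ]
tube [ 0.536 -0.113  0.1  ]
tube [ 0.507 -0.178  0.1  ]
[342.298 432.059]
```

View pics/crop0.png

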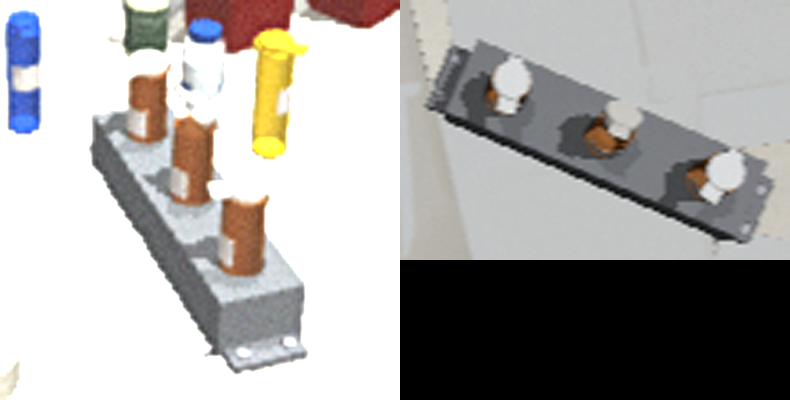

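The crop shows the middle tube (top image ≈ (401,185)) has its cap standing open, hinge away from the robot; the two neighbours are shut. I'll rise, then travel over there (tool y is already nearly along the rack).

```bash
python3 -m pendant '[0,0,0,-6,0, 0,-4,-4,-2,0, 0,-4.4,-4.3,0,0, 0,-4.4,-4.3,0,0, 0,-4.4,-4.3,0,0]' 30; python3 -m pendant '[0,-4.4,-4.3,0,0, 0,-4.4,-4.3,0,0, 0,-4.4,-4.3,0,0, 0,-4.4,-4.3,0,0, 0,-4.4,-4.3,0,0]'
```

```text
t: 1.52
tcp_pos: [0.3362, 0.3515, 0.3305]
tool_rot: [0.198, 0.98, 0.0, 0.0]
contact_force: [1.1, 0.1, 0.1]
grip_width: 0.0426
grip_force: 0.0
t: 2.15
tcp_pos: [0.4553, 0.068, 0.3307]
tool_rot: [0.198, 0.98, 0.0, 0.001]
contact_force: [1.8, 1.3, -0.6]
grip_width: 0.0427
grip_force: 0.0
```

```bash
python3 -m pendant '[0,-3.6,-3.4,0,0, 0,-3.6,-3.4,0,0, 0,-3.6,-3.4,0,0, 0,-3.6,-3.3,0,0, 0,0,0,0,0]'; python3 - <<'E'
from h import *
np.set_printoptions(precision=3,suppress=True)
s=state();cal=calibration("wrist");im=read_camera("wrist");save("w1",im)
print(s["tcp_pos"],"cam",ray("wrist",(320,200),cal))
for q in("open_tube","cap_lip","label_mid","shut_tube_1","rack"):
    for r in spot_point("wrist",q)[:4]: print(q,np.round(r["position"],1),round(r["conf"],2))
print("pred tube top",proj("wrist",(.535,-.112,.096),cal))
E
```

```text
t: 2.78
tcp_pos: [0.5355, -0.1147, 0.3298]
tool_rot: [0.201, 0.98, -0.001, -0.0]
contact_force: [-0.3, -0.1, -0.9]
grip_width: 0.0426
grip_force: 0.0
[ 0.536 -0.115  0.33 ] cam (array([ 0.471, -0.088,  0.452]), array([ 0.267, -0.103, -0.958]))
open_tube [371.5 220.4] 0.62
open_tube [317.8 161.1] 0.56
cap_lip [447.4 113.8] 0.94
cap_lip [318.7 170. ] 0.84
label_mid [316.5 166.6] 0.83
label_mid [376.9 233.3] 0.72
label_mid [453.5 118.9] 0.56
shut_tube_1 [265.1 162.1] 0.82
shut_tube_1 [371.9 157.3] 0.56
rack [312.2 155.9] 0.88
pred tube top [319.027 167.999]
```

View pics/w1.png

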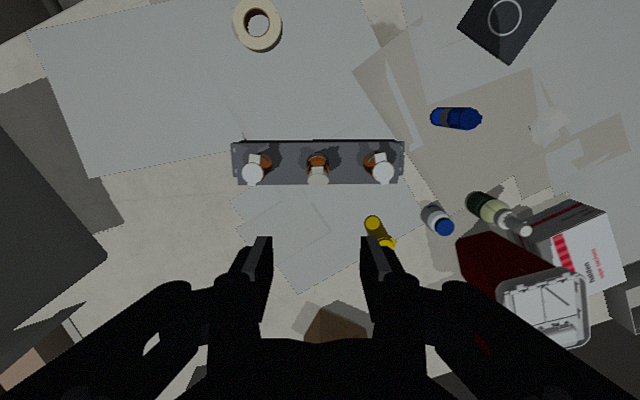

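Wrist view: rack is level in the picture, open tube in the middle at (318,168), lip towards the picture's top; ring at (504,18). Going down for a close look.

```bash
python3 - <<'E'
from h import *
print("ring",atz("wrist",(504.5,17),.006))
E
python3 -m pendant '[1,0,0,4.5,0, 1,0,0,4.5,0, 1,0,0,4.5,0, 1,0,0,0,0, 1,0,0,0,0]'; python3 - <<'E'
from h import *
np.set_printoptions(precision=3,suppress=True)
cal=calibration("wrist");im=read_camera("wrist")
for q in("cap_lip","label_mid","open_tube","shut_tube_1"):
    for r in spot_point("wrist",q)[:4]: print(q,np.round(r["position"],1),round(r["conf"],2))
for q in("cap","open_tube"):
  for r in silhouettes("wrist",q)[:3]: print(q,r["box"],r["conf"])
print("pred body top centre",proj("wrist",(.5355,-.1125,.096),cal),"tcp",proj("wrist",state()["tcp_pos"],cal))
save("w2",cv2.convertScaleAbs(cv2.resize(im[60:330,140:500],(800,600),interpolation=cv2.INTER_CUBIC),alpha=1.6))
E
```

```text
ring [0.46161171 0.18233621 0.006     ]
t: 3.7
tcp_pos: [0.536, -0.1102, 0.197]
tool_rot: [0.198, 0.98, 0.0, 0.001]
contact_force: [0.1, 0.4, -0.0]
grip_width: 0.0
grip_force: 0.0
cap_lip [514.6 125.9] 0.91
cap_lip [305.  205.6] 0.58
label_mid [310.1 194.5] 0.74
label_mid [513.9 129.4] 0.7
label_mid [396.9 290.3] 0.6
open_tube [388.  265.3] 0.92
open_tube [483.  123.7] 0.67
open_tube [307.3 208.7] 0.49
shut_tube_1 [385.4 182. ] 0.8
shut_tube_1 [236.4 187.2] 0.77
cap [543.0, 129.9, 56.5, 36.5] 0.57
cap [311.7, 216.9, 36.6, 31.2] 0.56
cap [414.2, 327.8, 7.6, -0.2] 0.55
open_tube [397.4, 293.2, 40.9, 77.3] 0.68
open_tube [522.6, 128.9, 96.6, 38.2] 0.64
open_tube [312.4, 202.7, 33.2, 58.5] 0.63
pred body top centre [313.765 203.785] tcp [316.273 270.196]
```

View pics/w2.png

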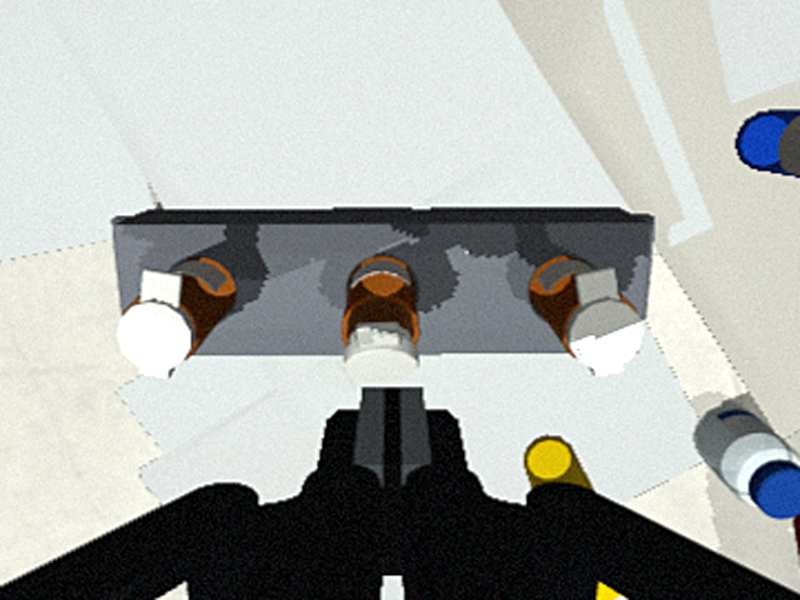

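Close view: open tube rim at crop (381,318) → px (311.5,203), label straight towards the picture's top (yaw ≈ tool x), cap disc behind at (382,360); fingertips shut at (392,388). Compute the press shift.

```bash
python3 - <<'E'
from h import *
np.set_printoptions(precision=4,suppress=True)
s=state();Rt=R.from_quat(s["tool_rot"]).as_matrix();t=np.array(s["tcp_pos"])
f=lambda c:(c[0]/2.222+140,c[1]/2.222+60)
for n,c,z in(("rim",(381,320),.096),("body at rack",(382,282),.050),("lip",(380,330),.125),("disc far edge",(381,383),.12),("tip",(392,388),t[2]-.019),("L disc",(155,335),.102),("R disc",(606,335),.102),("R lip",(597,275),.1),("L lip",(161,275),.1)):
    p=atz("wrist",f(c),z); print(n,p,"tool mm",1e3*Rt.T@(p-t))
E
```

```text
rim [ 0.5341 -0.1144  0.096 ] tool mm [ -0.1204  -4.0559 100.1192]
body at rack [ 0.5327 -0.114   0.05  ] tool mm [  1.3714  -4.303  146.117 ]
lip [ 0.5286 -0.1119  0.125 ] tool mm [ 5.8729 -3.9165 71.1109]
disc far edge [ 0.546  -0.1191  0.12  ] tool mm [-12.9044  -3.7633  76.137 ]
tip [ 0.5264 -0.1073  0.1771] tool mm [ 9.6013 -0.4589 18.9865]
L disc [ 0.5084 -0.184   0.102 ] tool mm [ -3.4247 -78.2061  94.0966]
R disc [ 0.5659 -0.0475  0.102 ] tool mm [-3.3905 69.9331 94.1508]
R lip [ 0.5461 -0.0435  0.1   ] tool mm [16.3982 65.9331 96.1218]
L lip [ 0.4913 -0.1734  0.1   ] tool mm [ 16.36   -75.0848  96.0702]
```

```bash
python3 -m pendant '[1,0.3,-0.4,3,0, 1,0,0,1.5,0, 1,0.2,0,1,0, 1,0.3,0,0.8,0, 1,0.1,0,0.6,0]'; python3 -m pendant '[1,0,0,0.3,0, 1,0,0,0.2,0]'
```

```text
t: 4.68
tcp_pos: [0.5251, -0.1105, 0.1261]
tool_rot: [0.198, 0.98, 0.0, -0.0]
contact_force: [-0.2, 0.3, 0.6]
grip_width: 0.0002
grip_force: 0.4
t: 4.92
tcp_pos: [0.5255, -0.1107, 0.1216]
tool_rot: [0.198, 0.98, 0.0, 0.0]
contact_force: [-3.2, 0.5, 10.5]
grip_width: -0.0
grip_force: 5.3
```

```bash
python3 -m pendant '[1,0,0,0.15,0, 1,0,0,0.1,0, 1,0,0,0,0]'
```

```text
t: 5.3
tcp_pos: [0.5261, -0.1108, 0.121]
tool_rot: [0.198, 0.98, 0.0, 0.001]
contact_force: [-5.9, 1.4, 20.1]
grip_width: 0.0001
grip_force: 10.0
```

```bash
python3 -m pendant '[1,0,0,-2,0, 0.1,0,0,-4,0, 0.1,0,0,-2,0, 0.1,0,0,0,0]'; python3 - <<'E'
from h import *
cal=calibration("wrist");im=read_camera("wrist")
s=state();print(s["tcp_pos"],s["grip_width"])
save("w3",cv2.convertScaleAbs(cv2.resize(im[60:330,140:500],(800,600),interpolation=cv2.INTER_CUBIC),alpha=1.6))
E
```

```text
t: 5.8
tcp_pos: [0.5264, -0.1109, 0.2004]
tool_rot: [0.198, 0.98, 0.0, 0.002]
contact_force: [-0.1, 0.8, -0.1]
grip_width: 0.0384
grip_force: 0.0
[ 0.5256632  -0.11073819  0.19911125] 0.0384700822859608
```

View pics/w3.png

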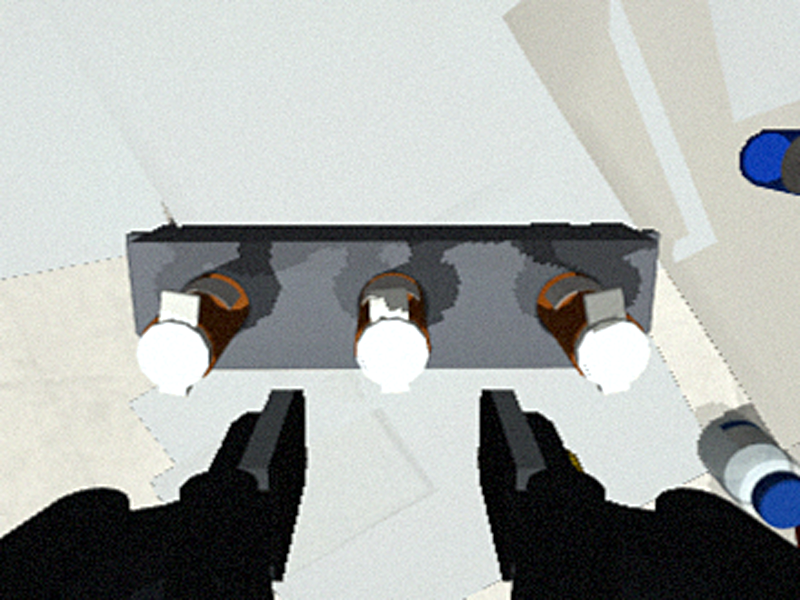

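Cap is shut: disc at crop (392,352), lip at (388,302), pointing nearly along tool x. Compute the grasp shift.

```bash
python3 - <<'E'
from h import *
np.set_printoptions(precision=4,suppress=True)
s=state();Rt=R.from_quat(s["tool_rot"]).as_matrix();t=np.array(s["tcp_pos"])
f=lambda c:(c[0]/2.222+140,c[1]/2.222+60)
for n,c in(("disc",(392.5,353)),("lip",(388.5,293)),("L",(173,353)),("R",(613,353)),("tipL",(300,392)),("tipR",(484,392))):
    p=atz("wrist",f(c),.1 if n[0]!='t' else t[2]-.014); print(n,p,"tool mm",1e3*Rt.T@(p-t))
# ring / stand from the top picture
im=cv2.imread("pics/top0.png")
for a,b in(((270,218),.006),):print(atz("top",a,b))
E
```

```text
disc [ 0.5364 -0.1154  0.1   ] tool mm [-11.5235  -0.1919  99.1303]
lip [ 0.5165 -0.1085  0.1   ] tool mm [ 9.5298 -1.531  99.095 ]
L [ 0.5075 -0.1839  0.1   ] tool mm [-11.537  -74.5052  99.1007]
R [ 0.5654 -0.0466  0.1   ] tool mm [-11.5099  74.4845  99.1601]
tipL [ 0.508  -0.125   0.1851] tool mm [ 10.7894 -19.9744  13.9742]
tipR [ 0.5231 -0.089   0.1851] tool mm [10.7953 19.0386 13.9898]
[0.4659 0.1746 0.006 ]
```

```bash
python3 -m pendant '[-0.1,-1,0,0,-0.06, -0.1,0,0,4,0, -0.1,0,0,4,0, -0.1,0,0,4.2,0, -0.1,0,0,0,0]' 30; python3 -m pendant '[1,0,0,0,0, 1,0,0,0,0, 1,0,0,0,0, 1,0,0,0,0]' 30
```

```text
t: 6.48
tcp_pos: [0.5317, -0.114, 0.0733]
tool_rot: [0.169, 0.986, 0.0, -0.004]
contact_force: [-0.4, 0.0, -0.1]
grip_width: 0.0469
grip_force: 0.0
t: 6.98
tcp_pos: [0.5351, -0.1146, 0.0778]
tool_rot: [0.169, 0.986, -0.0, 0.001]
contact_force: [-0.5, 0.0, 5.2]
grip_width: 0.0256
grip_force: 31.8
```

```bash
python3 -m pendant '[1,0,0,-1.5,0, 1,0,0,-3,0, 1,0,0,-4,0, 1,0,0,-3,0, 1,0,0,-2.5,0]' 40; python3 -m pendant '[1,0,0,0,0, 1,0,0,0,0]'; python3 - <<'E'
from h import *
np.set_printoptions(precision=4,suppress=True)
for c in("scene","top"):
    im=read_camera(c); save(c+"4",im)
    for q in("camera_stand","lens","view_point","label_mid","open_tube"):
        for r in spot_point(c,q)[:3]: print(c,q,np.round(r["position"],1),round(r["conf"],2))
s=state();print(s["tcp_pos"],s["grip_force"],proj("scene",s["tcp_pos"]),proj("top",s["tcp_pos"]))
a=cv2.resize(cv2.imread("pics/scene4.png")[140:290,180:430],(600,360)); b=cv2.resize(cv2.imread("pics/top4.png")[170:290,150:310],(320,240))
b=cv2.copyMakeBorder(b,0,0,0,280,cv2.BORDER_CONSTANT)
cv2.imwrite("pics/c4.png",np.vstack([a,cv2.convertScaleAbs(b,alpha=1.6)]))
E
```

```text
t: 7.6
tcp_pos: [0.5342, -0.1146, 0.2192]
tool_rot: [0.169, 0.986, -0.0, 0.001]
contact_force: [1.1, -0.0, -0.7]
grip_width: 0.0252
grip_force: 39.9
t: 7.85
tcp_pos: [0.5339, -0.1145, 0.2165]
tool_rot: [0.169, 0.986, -0.0, -0.0]
contact_force: [-0.5, 0.6, -0.7]
grip_width: 0.0255
grip_force: 39.9
scene camera_stand [266.7 230.3] 0.7
scene lens [221. 171.] 0.92
scene label_mid [386.3 223.7] 0.86
scene label_mid [360.8 198. ] 0.67
scene label_mid [313.7 221.4] 0.62
scene open_tube [381.9 241.1] 0.75
scene open_tube [361.9 217.1] 0.73
scene open_tube [319.6 234.9] 0.66
top camera_stand [269.  219.9] 0.71
top lens [212.5 246.5] 0.62
top view_point [260.2 209.7] 0.81
top label_mid [411.2 177.9] 0.61
top label_mid [381.1 131.8] 0.61
top label_mid [319.6 179.1] 0.55
top open_tube [377.9 136.4] 0.78
top open_tube [406.3 179.3] 0.48
[ 0.5345 -0.1146  0.2167] 39.91830900544301 [363.819  188.0378] [410.7735 177.3071]
```

View pics/c4.png

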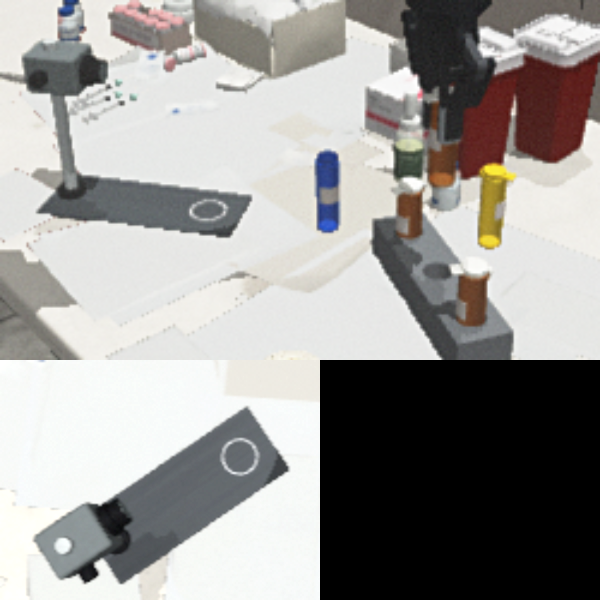

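Tube is lifted in the gripper (scene crop (440,150)); middle rack hole empty; neighbours in place. Ring at top crop (240,97) → (270,218.5), scene (266.7,227.5).

```bash
python3 - <<'E'
from h import *
np.set_printoptions(precision=4,suppress=True)
T=lambda c:(c[0]/2+150,(c[1]-360)/2+170)
S=lambda c:(c[0]/2.4+180,c[1]/2.4+140)
rt=atz("top",T((240,457)),.006); rs=atz("scene",S((208.5,210)),.006); rw=np.array([.4616,.1823,.006])
print("ring top",rt,"scene",rs,"tri",tri([ray("top",T((240,457))),ray("scene",S((208.5,210)))]))
a=atz("top",T((286,468)),.006);b=atz("top",T((123,583)),.006);d=b-a;print("edge",d,np.degrees(np.arctan2(d[1],d[0])),np.linalg.norm(d))
# lens from housing
l=tri([ray("top",(212.7,246.4)),ray("scene",(221,170.8))]);d=l-(rt+rs)/2;print("lens",l,d,np.degrees(np.arctan2(d[1],d[0])))
s=state();Rt=R.from_quat(s["tool_rot"]).as_matrix();t=np.array(s["tcp_pos"]);print("toolx deg",np.degrees(np.arctan2(Rt[1,0],Rt[0,0])))
for z in(.14,.15,.16): print(z,proj("scene",(t[0],t[1],z)))
E
```

```text
ring top [0.4647 0.1746 0.006 ] scene [0.4665 0.1741 0.006 ] tri [0.4654 0.1741 0.0064]
edge [-0.135   0.1828  0.    ] 126.44031517196002 0.22727348982273374
lens [0.3973 0.2641 0.1688] [-0.0683  0.0898  0.1628] 127.276967384453
toolx deg 160.58729584677215
0.14 [362.2002 218.3505]
0.15 [362.404  214.5344]
0.16 [362.6099 210.6789]
```

```bash
python3 -m pendant '[1,1.5,2.3,0,0, 1,2.7,4.2,0,0, 1,2.9,4.5,0,0, 1,2.9,4.5,0,0, 1,2.9,4.5,0,0]'; python3 -m pendant '[1,2.2,3.4,0,0, 1,0.95,1.55,0,0, 1,0,0,0,0]'; python3 -m pendant '[1,0,0,0,0.13, 1,0,0,0.6,0.13, 1,0,0,0.8,0.13, 1,0,0,0.8,0.1, 1,0,0,0.4,0.1]'; python3 -m pendant '[1,0,0,0,0, 1,0,0,0,0]'; python3 - <<'E'
from h import *
np.set_printoptions(precision=4,suppress=True)
ob={}
for c in("scene","top","wrist"):
    im=read_camera(c); save(c+"5",im)
    for q in("label_mid","open_tube","cap_lip"):
        for r in spot_point(c,q)[:3]: print(c,q,np.round(r["position"],1),round(r["conf"],2))
s=state();t=np.array(s["tcp_pos"]);Rt=R.from_quat(s["tool_rot"]).as_matrix();print(t,s["grip_force"],np.degrees(np.arctan2(Rt[1,0],Rt[0,0])))
v=np.array([.4655,.1743,.17])
for c in("scene","top"): print(c,"view",proj(c,v),"underside",proj(c,v-[0,0,.05]),"top",proj(c,v+[0,0,.044]))
a=cv2.resize(cv2.imread("pics/scene5.png")[130:260,180:340],(640,520),interpolation=cv2.INTER_CUBIC)
cv2.imwrite("pics/c5.png",a)
E
```

```text
t: 9.07
tcp_pos: [0.4789, 0.1186, 0.217]
tool_rot: [0.169, 0.986, 0.0, 0.0]
contact_force: [0.0, 0.3, 0.1]
grip_width: 0.0253
grip_force: 39.9
t: 9.45
tcp_pos: [0.4656, 0.1756, 0.2168]
tool_rot: [0.167, 0.986, 0.0, -0.0]
contact_force: [-0.2, -0.4, 0.0]
grip_width: 0.0254
grip_force: 39.9
t: 10.07
tcp_pos: [0.4664, 0.1723, 0.1905]
tool_rot: [0.45, 0.893, -0.0, 0.0]
contact_force: [-0.2, 0.2, -1.1]
grip_width: 0.0252
grip_force: 39.9
t: 10.32
tcp_pos: [0.4664, 0.1734, 0.191]
tool_rot: [0.447, 0.894, -0.0, 0.0]
contact_force: [0.5, -0.4, -0.5]
grip_width: 0.0255
grip_force: 39.9
scene label_mid [316.4 221.8] 0.87
scene label_mid [263.7 172.1] 0.58
scene label_mid [384.7 225.4] 0.57
scene open_tube [318.3 232.9] 0.87
scene open_tube [383.8 240.9] 0.71
scene cap_lip [396.8 212.2] 0.44
top label_mid [318.8 180.7] 0.51
top label_mid [366.6 175.5] 0.17
top open_tube [379.5 135.5] 0.6
top open_tube [317.6 181.9] 0.56
top cap_lip [392.4 125.1] 0.48
top cap_lip [325.9 180.8] 0.44
wrist label_mid [316.6 254. ] 0.78
wrist label_mid [318.6 326.3] 0.45
wrist open_tube [314.2 251.9] 0.63
wrist open_tube [315.  224.3] 0.62
wrist cap_lip [316.2 250.1] 0.69
wrist cap_lip [314.8 254.9] 0.57
[0.466  0.1741 0.1908] 39.90647902479395 126.79288773981197
scene view [262.4438 173.8732] underside [263.7576 191.0672] top [261.2381 158.0941]
top view [259.2287 212.9625] underside [262.9414 214.7359] top [255.614  211.2359]
```

View pics/c5.png

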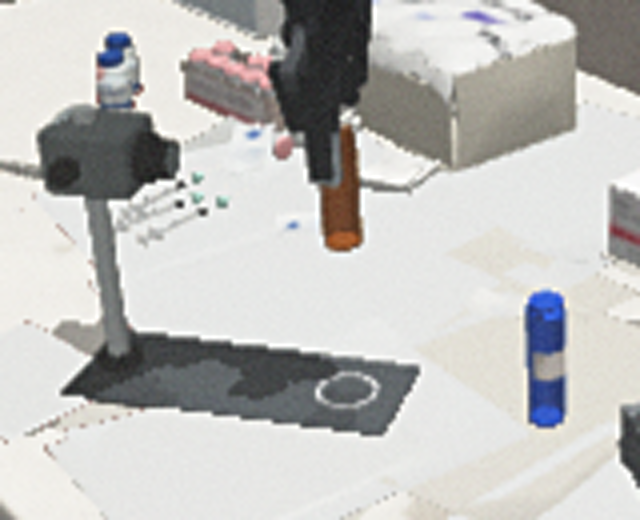

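Scene crop: tube upright over the ring, underside at (342,242) → px (265.5,190.5), predicted (263.8,191.1). One check of the label direction from the wrist.

```bash
python3 - <<'E'
import cv2
a=cv2.imread("pics/wrist5.png")[190:310,240:400]
cv2.imwrite("pics/c6.png",cv2.convertScaleAbs(cv2.resize(a,(800,600),interpolation=cv2.INTER_CUBIC),alpha=2))
E
```

```text
(no output)
```

View pics/c6.png

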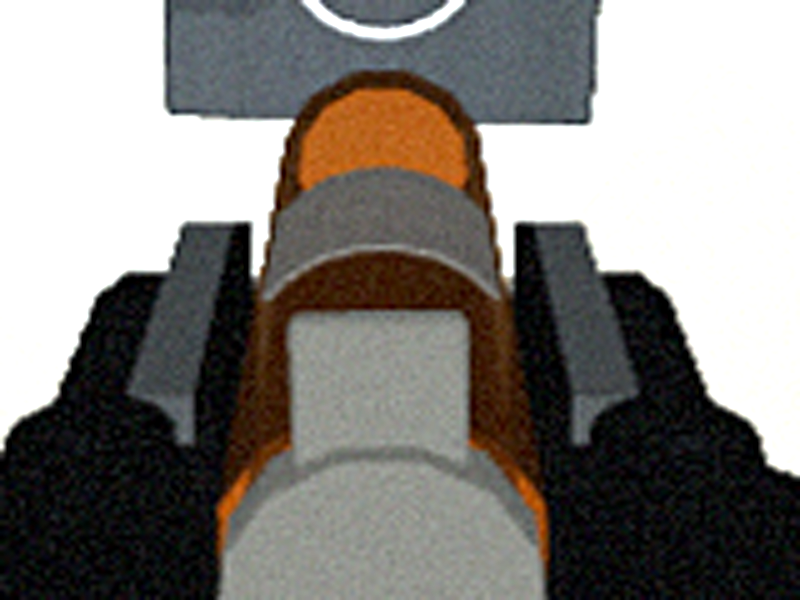

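The cap is shut. The lip (380,385) and label (383,215) line up with tool x, which points at the lens, and the foot plate is square in the picture, so I'm handing in.

```bash
python3 -c "
from station import *
s=state();print(s['t'],s['grip_force'],max(abs(v) for v in s['joint_velocities']));print(close_job())"
```

```text
10.925 39.90647902479395 0.0020405702403162207
the job is handed in; nothing more can be done
None
```

I pressed the open cap shut in the rack, lifted that tube out and handed the job in at about 11 s. The gripper holds the tube still and upright over the white ring with its label facing the lens; my last measurements put it within a few millimetres of the target, but the system gave no verdict.

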